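Take the groover out of a spindle-moulder cutter stack

ROBOT

A 6-joint arm with a two-finger parallel gripper is mounted at the origin on a cart in front of the work surface, level with it; the furniture and walls round the work are solid. World frame = base frame: x ahead of the robot, y to its left, z up, the work surface at z = 0. Lengths are in m, angles in rad, forces in N, time in s.
With the tool pointing down it reaches from about 0.35 to 0.725 m from the base axis. Payload 4.3 kg.
Tool frame: the origin (TCP) lies at the centre of the arm's flange, where the gripper is bolted on; the fingertips stand 173 mm ahead of it and the grasp point (between the pads) lies 155 mm ahead of it; z points along the fingers, y is the line along which they close (so a half turn about z gives the same grasp; the last joint's range is limited). The gripper opens to 85 mm and grips with 20 to 120 N. Pads are 22 mm wide; open, the fingers measure 114 mm over their backs; the gripper's body (76 mm by 85 mm) begins 54 mm behind the grasp point. The pads swing forward as they close: fully open they stand 13 mm farther back than shut.
Start: joints at [1.055, 0.377, 0.081, 1.274, 0, 1.46], TCP at [0.227, 0.528, 0.405] pointing down, gripper open.
Joint ranges: [-2.72, 2.72], [-0.84, 1.66], [-1.02, 1.22], [-1.77, 2.12], [-1.37, 1.28], [-3.14, 3.14]. Speed limits (rad/s): [2.57, 2.57, 3.14, 3.14, 3.14, 3.14].

INTERFACE

Orientations are given as a 3x3 rotation matrix whose columns are the frame's x, y, z axes.
In Python, from workcell import manip gives the robot as it stands.
- The arm moves only by the tool arm_command, never from a script. Its argument "commands" is a list of rows, each a list of 2 entries, a list of its own where there are three numbers: the shift along the tool's x, y, z in mm, then the turn about the tool's z in rad. A call has 1 to 20 rows; each row is the pose to reach, as a shift and turn from the pose commanded when the call began, along the tool's axes at that moment; what a row does not reach only later rows make up. A row lasts 1/12 s, in which the tool goes at most 41.7 mm and 7.16 degrees, less where a joint would pass 70% of its speed; a pose out of reach is approached as far as the arm can. A call with a gripper value outside its range is refused whole. "grip" is the finger opening in mm, from 0 to 85.4, set as the call begins (left out, the last holds). The fingers move at their own pace and stop on an object; "grip_force" is the grip in N (left out, the last holds). Time passes only in rows, so rows that repeat a pose let the fingers close. It gives the time, the measured TCP pose, the force, the opening and the grip force at its end, in the units of the state.
- manip.state(): the state, without advancing time (a new reading comes with each control period).
- manip.camera(name): name is "scene" or "top" or "wrist"; returns (picture, depth): 420x560x3 uint8, blue, green, red; 420x560 float32, m along the optical axis (not along the pixel's ray), 0 where there is no reading.
- manip.calibration(name): a dict with "fx", "fy", "cx", "cy" (pixels), "dist" ([k1, k2, p1, p2, k3] as OpenCV has them; the pictures are not rectified), "R" (3x3) and "t" (3): a world point X has camera coordinates R X + t. Camera axes: x right, y down, z forward; pixel columns grow to the right and rows downward; lengths in m; the calibration is good to about 2 mm. A picture is of the moment at which its call begins: read the wrist's pose just before it. calibration takes no time and is no camera call; for the wrist camera it gives the pose at the moment of the call.
- manip.job_done(): hands the job in; it is judged then, once.
The state is a dict: "t": time; "joints": joint angles; "qvel": joint speeds; "tau": joint torques, N m; "position": TCP position; "tcp_rot": TCP orientation; "force": force on the tool from outside, world axes, zero at the start; "wrist_torque": the same for the moment, N m; "finger_gap": finger opening in m; "grasp_force": force on a finger pad.
Only numpy, scipy, OpenCV 4.12 (cv2) and the standard library are available. Lean on these libraries where they do the work, as an engineer would, in place of code of your own. Each camera call takes 0.05 s, during which the arm holds its last target. There are 200 camera calls.

TASK

The groover on the setting stand has to go for sharpening. Take the two collars off the spindle and lay them flat, side by side, in the parts dish, lift the groover off and lay it flat in the recess of its wooden cutter box, then build the stack up again to the same height: in the groover's place the make-up ring from the dish that is as thick as the groover, on it the wide collar, and the narrow collar on top, all fully down on the spindle. The other make-up ring stays in the dish.

Things in the scene. Friction and masses are not known exactly. Their poses are not given: they have to be found in the camera images.
- stand: setting stand, fixed: green square base plate 116 x 116 x 10 mm, on it a flat steel flange 58 mm across whose top is 14 mm above the bench, and an upright steel spindle 20 mm thick on the base's centre that ends 94 mm above the bench (its last 8 mm taper to 9 mm). Origin: under the centre of the base, on the bench; z up the spindle.
- dish: round shallow metal parts dish with a black rubber floor, fixed, 196 mm across, rim 12 mm high; inner floor 4 mm above its origin, flat for 85 mm from the centre. The two make-up rings lie in it 50 mm from its centre, a quarter turn apart; the other half is free for the collars. Origin: under its centre, on the bench.
- cutter_box: light wooden block 128 x 128 x 26 mm, fixed, with one round recess, 104 mm across and 14 mm deep, in the middle of its top; the recess floor is 12 mm above the origin. Origin: under the block's centre, on the bench.
- groover: dark steel grooving cutter: disc 90 mm across and 11 mm thick with four bright teeth (94 mm over the teeth), and above it a round boss 46 mm across and 15 mm high by which it is gripped; 26 mm thick in all, bore 24 mm right through. At the start it is the lowest piece on the spindle, on the flange. Origin: on its axis at the underside; z up. About 0.24 kg.
- wide_collar: steel spacing collar 60 mm across, 18 mm thick, bore 24 mm. At the start on the spindle, on the groover's boss. Origin: on its axis at the underside; z up. About 0.25 kg.
- narrow_collar: steel spacing collar 42 mm across, 22 mm thick, bore 24 mm. At the start on the spindle, uppermost, on the wide collar; its top is 80 mm above the bench. Origin: on its axis at the underside; z up. About 0.14 kg.
- thick_ring: steel make-up ring 50 mm across, 26 mm thick (as thick as the groover), bore 24 mm, lying flat in the dish at the start. Origin: on its axis at the underside; z up. About 0.2 kg.
- thin_ring: steel make-up ring 50 mm across, only 13 mm thick, bore 24 mm, lying flat in the dish at the start. Origin: on its axis at the underside; z up. About 0.1 kg.

How it is judged:
On the way, in this order (a step that is already met when the one before it is completed fails the run):
1. the narrow collar lies flat in the dish, released (horizontal distance between narrow_collar and dish below 0.078 m and z of narrow_collar in the frame of dish between 0.001 and 0.007 m and angle between narrow_collar's own z axis and vertical below 0.07 rad and contact force between the fingers and narrow_collar below 0.3 N), for 0.2 s.
2. the wide collar lies flat in the dish too, released (horizontal distance between each of narrow_collar, wide_collar and dish below 0.078 m and z of narrow_collar in the frame of dish between 0.001 and 0.007 m and angle between each of narrow_collar, wide_collar's own z axis and vertical below 0.07 rad and z of wide_collar in the frame of dish between 0.001 and 0.007 m and contact force between the fingers and wide_collar below 0.3 N), for 0.2 s.
3. the groover lies flat in the recess of the cutter box, released, both collars in the dish (horizontal distance between groover and cutter_box below 0.011 m and z of groover in the frame of cutter_box between 0.009 and 0.015 m and angle between each of groover, narrow_collar, wide_collar's own z axis and vertical below 0.07 rad and contact force between the fingers and groover below 0.3 N and horizontal distance between each of narrow_collar, wide_collar and dish below 0.078 m and z of narrow_collar in the frame of dish between 0.001 and 0.007 m and z of wide_collar in the frame of dish between 0.001 and 0.007 m), for 0.2 s.
4. the thick make-up ring is fully down on the stand's flange, released (horizontal distance between thick_ring and stand below 0.005 m and z of thick_ring in the frame of stand between 0.011 and 0.017 m and angle between thick_ring's own z axis and vertical below 0.07 rad and contact force between the fingers and thick_ring below 0.3 N), for 0.2 s.
5. the wide collar is down on the thick ring, released (horizontal distance between each of thick_ring, wide_collar and stand below 0.005 m and z of thick_ring in the frame of stand between 0.011 and 0.017 m and angle between each of thick_ring, wide_collar's own z axis and vertical below 0.07 rad and z of wide_collar in the frame of stand between 0.037 and 0.043 m and contact force between the fingers and wide_collar below 0.3 N), for 0.2 s.
At the end, for the whole second after the job is handed in: Thick ring, wide collar, narrow collar on the spindle, undersides 14, 40, 58 mm up (each within 3 mm, 5 mm of the axis, 0.07 rad of level); groover flat in the box's recess (within 11 mm of its centre); thin ring flat in the dish (within 78 mm); all released, at rest (all of step 5 and contact force between the fingers and thick_ring below 0.3 N and linear speed of each of thick_ring, wide_collar, narrow_collar, groover, thin_ring below 0.02 m/s and angular speed of each of thick_ring, wide_collar, narrow_collar, groover, thin_ring below 0.2 rad/s and horizontal distance between narrow_collar and stand below 0.005 m and z of narrow_collar in the frame of stand between 0.055 and 0.061 m and angle between each of narrow_collar, groover, thin_ring's own z axis and vertical below 0.07 rad and contact force between the fingers and narrow_collar below 0.3 N and horizontal distance between groover and cutter_box below 0.011 m and z of groover in the frame of cutter_box between 0.009 and 0.015 m and contact force between the fingers and groover below 0.3 N and horizontal distance between thin_ring and dish below 0.078 m and z of thin_ring in the frame of dish between 0.001 and 0.007 m and contact force between the fingers and thin_ring below 0.3 N); the robot touches nothing.
It also fails if it takes over 138 s, if anything falls off the work surface, if the arm or the gripper's body presses on something with over 40 N, if the wrist force passes 120 N, or if a joint passes its speed limit or range.

## Working session

There is one attempt and no reset: what is moved stays moved. The work goes in short steps, Python scripts to look and compute and a tool call to move; the robot and the scene stay as the last step left them, time stands still between calls to the robot, and variables do not carry over. Pictures are saved under pics/ and viewed, at most 14 in all, crops included, and the job is handed in when it is done.

Besides the shell and the picture viewer there is one more tool, called after "Call:" as a command line: name --argument value ..., lists and objects as JSON in quotes. arm_command: Moves the arm, as the interface text tells. Its arguments: {"type":"object","properties":{"commands":{"type":"array"},"grip":{"type":"number"},"grip_force":{"type":"number"}},"required":["commands"]}

```bash
mkdir -p pics
cat > h.py <<'E'
import numpy as np, cv2
from workcell import manip
def snap(n,f):
    c=manip.calibration(n); p,d=manip.camera(n); cv2.imwrite('pics/'+f+'.png',p); np.savez('pics/'+f+'.npz',p=p,d=d,**{k:np.array(v) for k,v in c.items()}); return p,d,c
def ray(c,uv):
    K=np.array([[c['fx'],0,c['cx']],[0,c['fy'],c['cy']],[0,0,1.]])
    n=cv2.undistortPoints(np.array(uv,float).reshape(-1,1,2),K,np.array(c['dist'],float)).reshape(-1,2)
    R=np.array(c['R']);t=np.array(c['t'])
    return -R.T@t, np.c_[n,np.ones(len(n))]@R
def plane(c,uv,z):
    o,d=ray(c,uv); return o+d*((z-o[2])/d[:,2])[:,None]
def cloud(c,d):
    v,u=np.mgrid[0:d.shape[0],0:d.shape[1]]
    o,r=ray(c,np.c_[u.ravel(),v.ravel()]); return (o+r*d.ravel()[:,None]).reshape(d.shape+(3,))
E
python3 - <<'E'
from h import *
s=manip.state(); print(s)
p,d,c=snap('top','top0'); p2,d2,c2=snap('scene','scene0')
for q in(c,c2): print(-np.array(q['R']).T@q['t'])
E
```

```text
{'t': 0.0, 'joints': array([1.05469029e+00, 3.78091996e-01, 7.96194434e-02, 1.27439631e+00,
       2.02366043e-05, 1.46049439e+00]), 'qvel': array([-3.99628922e-05, -7.19038520e-04,  4.19035486e-05,  1.25839253e-04,
        5.26059899e-04,  9.56319647e-04]), 'tau': array([ 4.09601835e-04, -4.63604987e+01,  2.69874430e+01,  2.09341804e-02,
       -4.31015769e-05,  9.43467342e-06]), 'position': array([0.22682886, 0.52804077, 0.40374149]), 'tcp_rot': array([[-9.18785132e-01,  3.94756632e-01, -1.04039241e-03],
       [ 3.94757925e-01,  9.18783417e-01, -1.79259814e-03],
       [ 2.48255290e-04, -2.05771567e-03, -9.99997852e-01]]), 'force': array([-0.0419252 , -0.51943021, -0.36739723]), 'wrist_torque': array([-0.03247367, -0.0283701 ,  0.00355571]), 'grasp_force': 0.0, 'finger_gap': 0.08538323771678465}
[0.51985872 0.19909743 1.0283773 ]
[-0.22247462 -0.33036501  0.53033358]
```

View pics/top0.png

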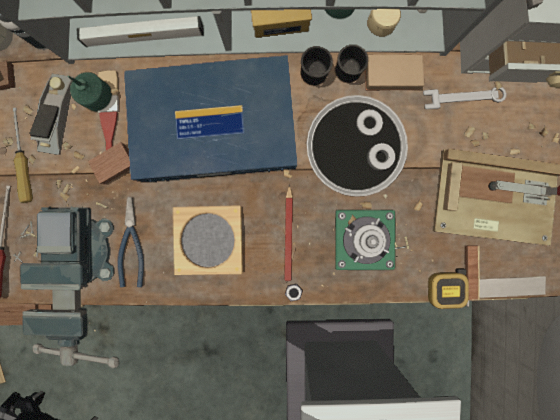

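View pics/scene0.png

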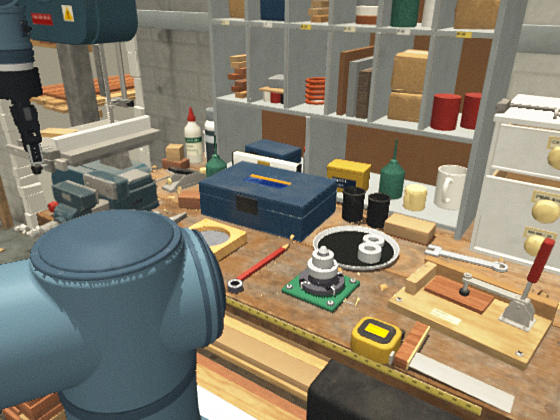

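The top view shows the box at (208,240), the stand at (365,240), the dish at (358,145), and the rings at (370,122) and (382,155). The scene view shows the same layout, with a toolbox to the left of the dish. Next I measure the poses.

```bash
cat > m.py <<'E'
from h import *
def load(f):
    z=np.load('pics/'+f+'.npz'); return z['p'],z['d'],z
def comps(mask,amin):
    cs,_=cv2.findContours(mask.astype(np.uint8),cv2.RETR_EXTERNAL,cv2.CHAIN_APPROX_NONE)
    return [k for k in cs if cv2.contourArea(k)>amin]
def circ(X):
    A=np.c_[2*X[:,:2],np.ones(len(X))]; s=np.linalg.lstsq(A,(X[:,:2]**2).sum(1),rcond=None)[0]
    return s[:2], np.sqrt(s[2]+s[0]**2+s[1]**2)
E
python3 - <<'E'
from m import *
p,d,c=load('top0'); P=cloud(c,d); hsv=cv2.cvtColor(p,cv2.COLOR_BGR2HSV)
def box(u0,u1,v0,v1):
    m=np.zeros(d.shape,bool); m[v0:v1,u0:u1]=1; return m
# rings: bright within dish floor
m=box(318,398,108,182)&(hsv[...,2]>120)&(((np.mgrid[0:420,0:560][1]-358)**2+(np.mgrid[0:420,0:560][0]-145)**2)<40**2)
for k in comps(m,100):
    mm=np.zeros(d.shape,np.uint8); cv2.drawContours(mm,[k],-1,1,-1); mm=(mm>0)&m
    z=np.median(P[mm][:,2]); (u,r)=cv2.minEnclosingCircle(k)
    X=plane(c,k.reshape(-1,2),z); print('ring z',z,circ(X))
# dish inner dark
m=box(300,415,90,200)&(hsv[...,2]<70)
k=max(comps(m,500),key=cv2.contourArea); h=cv2.convexHull(k); print('dish floor',circ(plane(c,h.reshape(-1,2),.004)))
m=box(300,415,90,200)&(P[...,2]>.007)&(P[...,2]<.02)
k=max(comps(m,500),key=cv2.contourArea); h=cv2.convexHull(k); print('dish rim',circ(plane(c,h.reshape(-1,2),.012)))
# base
m=box(325,405,200,280)&(hsv[...,0]>45)&(hsv[...,0]<95)&(hsv[...,1]>80)
k=max(comps(m,500),key=cv2.contourArea); r=cv2.minAreaRect(k); print(r); Q=plane(c,cv2.boxPoints(r),.01); print('stand',Q.mean(0),Q)
# box
m=box(160,255,195,285)&(P[...,2]>.018)&(P[...,2]<.035)
k=max(comps(m,500),key=cv2.contourArea); r=cv2.minAreaRect(k); Q=plane(c,cv2.boxPoints(r),.026); print('box',Q.mean(0),Q)
m=box(165,250,200,280)&(hsv[...,1]<60)
k=max(comps(m,500),key=cv2.contourArea); print('recess',circ(plane(c,k.reshape(-1,2),.026)),circ(plane(c,k.reshape(-1,2),.012)))
# stack top by height
for lo,hi in((.074,.086),(.088,.1),(.053,.066)):
    m=box(325,405,200,280)&(P[...,2]>lo)&(P[...,2]<hi); X=P[m]; print(lo,len(X),X.mean(0) if len(X) else 0)
    k=max(comps(m,5),key=cv2.contourArea); print(circ(plane(c,cv2.convexHull(k).reshape(-1,2),(lo+hi)/2)))
for n,q in dict(toolbox=(210,110),bench=(280,260),cups=(350,65)).items(): print(n,P[q[1],q[0]])
cv2.imwrite('pics/topc.png',cv2.resize(p[90:285,150:420],None,fx=2.9,fy=2.9,interpolation=2))
E
```

```text
ring z 0.029858312572408785 (array([0.63217154, 0.00192328]), np.float64(0.023914922717166828))
ring z 0.016884738751113626 (array([0.69936153, 0.02109145]), np.float64(0.024034766995803838))
dish floor (array([0.65573743, 0.04562056]), np.float64(0.08488406079022112))
dish rim (array([0.65514363, 0.04574457]), np.float64(0.09736656225211034))
((365.0, 239.5), (58.99999237060547, 57.99999237060547), 90.0)
stand [0.47392514 0.033169   0.01      ] [[ 0.5313071   0.08828976  0.01      ]
 [ 0.52958124 -0.0237072   0.01      ]
 [ 0.41629544 -0.0219048   0.01      ]
 [ 0.41851678  0.08999825  0.01      ]]
box [0.47825816 0.33422926 0.026     ] [[0.54247019 0.39847979 0.026     ]
 [0.54275322 0.27040566 0.026     ]
 [0.41449021 0.27005012 0.026     ]
 [0.41331903 0.39798148 0.026     ]]
recess (array([0.47818341, 0.33322565]), np.float64(0.04937575705499282)) (array([0.47760134, 0.335099  ]), np.float64(0.0500653782155508))
0.074 307 [0.47437491 0.03336352 0.0801718 ]
(array([0.47428284, 0.0331498 ]), np.float64(0.020282720551451278))
0.088 71 [0.47429958 0.03343994 0.09203432]
(array([0.47469127, 0.03452968]), np.float64(0.008731338463246708))
0.053 396 [0.47532563 0.0364546  0.0580986 ]
(array([0.47445557, 0.0333998 ]), np.float64(0.02933061850421757))
toolbox [0.71097954 0.31725206 0.0963739 ]
bench [0.43660811 0.19678392 0.00055563]
cups [8.16368458e-01 5.30115530e-02 1.33314101e-04]
```

View pics/topc.png

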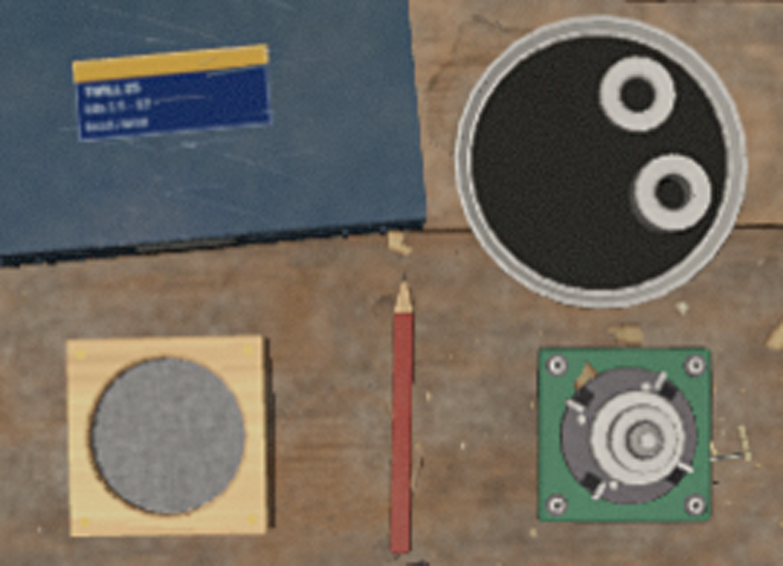

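```bash
cat >> h.py <<'E'
S=np.array([.4743,.0333]);D=np.array([.6554,.0457]);TH=np.array([.6322,.0019]);B=np.array([.478,.334])
e1=(D-TH)/np.linalg.norm(D-TH); e2=np.array([-e1[1],e1[0]]); NA=D+.046*e1; WI=D+.046*e2
Y1=np.arctan2(e1[1],e1[0]);Y2=np.arctan2(e2[1],e2[0])
def goto(xy,z,yaw=None,s=None):
    s=s or manip.state(); R=s['tcp_rot']; d=R.T@(np.r_[xy,z]-s['position'])*1000
    y0=np.arctan2(R[1,1],R[0,1]); t=0 if yaw is None else -((yaw-y0+np.pi/2)%np.pi-np.pi/2)
    print('shift',d.round(1),'turn',round(t,3),'pos',s['position'].round(4),'q6',s['joints'][5].round(2),'gap',s['finger_gap'].round(4),'F',s['force'].round(1))
E
python3 - <<'E'
from m import *
p,d,c=load('scene0'); P=cloud(c,d)
m=(d>0)&(abs(P[...,0]-.227)<.08)&(abs(P[...,1]-.528)<.09)&(P[...,2]>.15)&(P[...,2]<.4)
v,u=np.nonzero(m); print(len(v)); i=np.argsort(P[m][:,2])[:12]; print(P[m][i].round(4)); print(c.keys() if hasattr(c,'keys') else 0)
print(NA,WI,Y1,Y2)
goto(S,.30,Y2)
E
```

```text
2389
[[0.2374 0.5704 0.2433]
 [0.2031 0.4863 0.2435]
 [0.2041 0.4848 0.2435]
 [0.2359 0.5711 0.2436]
 [0.2048 0.4828 0.2438]
 [0.2118 0.4818 0.2439]
 [0.2012 0.4859 0.2441]
 [0.2122 0.4792 0.2443]
 [0.1986 0.4878 0.2444]
 [0.1991 0.4853 0.2448]
 [0.2092 0.4803 0.2449]
 [0.2072 0.4832 0.2449]]
KeysView(NpzFile 'pics/scene0.npz' with keys: p, d, fx, fy, cx...)
[0.67693136 0.08634973] [0.61475027 0.06723136] 1.0836873194465326 2.654483646241429Traceback (most recent call last):
  File "<stdin>", line 6, in <module>
  File "h.py", line 21, in goto
    print('shift',d.round(1),'turn',round(t,3),'pos',s['position'].round(4),'q6',s['joints'][5].round(2),'gap',s['finger_gap'].round(4),'F',s['force'].round(1))
                                                                                                               ^^^^^^^^^^^^^^^^^^^^^
AttributeError: 'float' object has no attribute 'round'
```

```bash
sed -i "s/s\['finger_gap'\].round(4)/round(float(s['finger_gap']),4)/" h.py; python3 -c "
from h import *
goto(S,.30,Y2)"
```

```text
shift [-422.7 -356.7  104.4] turn -1.489 pos [0.2268 0.5281 0.4038] q6 1.46 gap 0.0854 F [ 0.6 -0.1  0.7]
```

Call:
arm_command --commands '[[[-100, -84, 10], -0.3], [[-200, -169, 20], -0.6], [[-300, -253, 30], -0.9], [[-360, -304, 50], -1.2], [[-400, -338, 80], -1.49], [[-422.7, -356.7, 104.4], -1.489], [[-422.7, -356.7, 104.4], -1.489], [[-422.7, -356.7, 104.4], -1.489], [[-422.7, -356.7, 104.4], -1.489], [[-422.7, -356.7, 104.4], -1.489], [[-422.7, -356.7, 104.4], -1.489], [[-422.7, -356.7, 104.4], -1.489], [[-422.7, -356.7, 104.4], -1.489], [[-422.7, -356.7, 104.4], -1.489], [[-422.7, -356.7, 104.4], -1.489], [[-422.7, -356.7, 104.4], -1.489], [[-422.7, -356.7, 104.4], -1.489], [[-422.7, -356.7, 104.4], -1.489], [[-422.7, -356.7, 104.4], -1.489]]' --grip 85 --grip_force 40

```text
t: 1.68
position: [0.4739, 0.0347, 0.3003]
tcp_rot: [[-0.467, -0.884, -0.001], [-0.884, 0.467, 0.001], [-0.0, 0.001, -1.0]]
force: [-0.0, 0.0, 0.6]
finger_gap: 0.0849
grasp_force: 0.0
```

```bash
python3 -c "
from h import *
p,d,c=snap('wrist','w1'); goto(S,.235,Y2)
print(-np.array(c['R']).T@c['t'],np.array(c['R']).round(2))"
```

```text
shift [ 1.3 -1.1 65.5] turn 0.001 pos [0.474  0.035  0.3005] q6 -1.15 gap 0.0852 F [-0.1  0.7  0.5]
[ 0.43618517 -0.03782026  0.26815197] [[-0.88  0.47  0.  ]
 [ 0.44  0.84  0.32]
 [ 0.15  0.28 -0.95]]
```

View pics/w1.png

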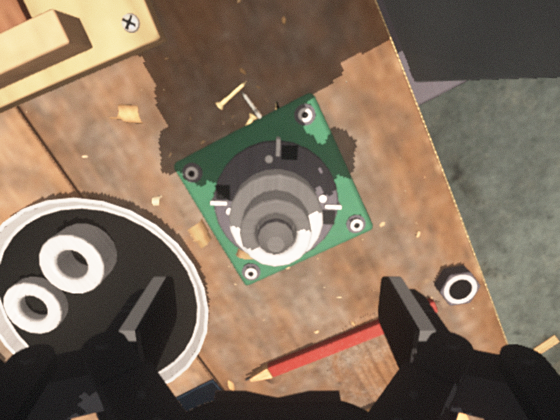

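The wrist view shows the spindle tip at (277,235), centred between the fingers (about 145 and 405), and the stack below it. I cross-check the axis from wrist depth.

Run:
```python
from m import *
p,d,c=load('w1'); P=cloud(c,d); r=np.hypot(P[...,0]-S[0],P[...,1]-S[1])
for z0,rm in((.08,.026),(.058,.035),(.094,.012)):
    m=(d>0)&(abs(P[...,2]-z0)<.003)&(r<rm)
    k=max(comps(m,5),key=cv2.contourArea); print(z0,m.sum(),P[m].mean(0).round(4),[np.round(x,4) for x in circ(plane(c,cv2.convexHull(k).reshape(-1,2),z0))])
m=(d>0)&(abs(P[...,2]-.01)<.003); 
hsv=cv2.cvtColor(p,cv2.COLOR_BGR2HSV); g=(hsv[...,0]>45)&(hsv[...,0]<95)&(hsv[...,1]>80)
k=max(comps(g,500),key=cv2.contourArea); q=cv2.minEnclosingTriangle(k)[0]
Q=plane(c,cv2.boxPoints(cv2.minAreaRect(k)),.01);print(Q.mean(0))
```

```text
0.08 2488 [0.4734 0.0303 0.0785] [array([0.4735, 0.0306]), np.float64(0.0204)]
0.058 2343 [0.4683 0.0209 0.0566] [array([0.4736, 0.0307]), np.float64(0.0293)]
0.094 297 [0.4738 0.0311 0.0922] [array([0.4733, 0.0303]), np.float64(0.0056)]
[0.47275747 0.02929775 0.01      ]
```

Call:
arm_command --commands '[[[2.6, -1.4, 20], 0], [[2.6, -1.4, 40], 0], [[2.6, -1.4, 55], 0], [[2.6, -1.4, 63], 0], [[2.6, -1.4, 67], 0], [[2.6, -1.4, 68.5], 0], [[2.6, -1.4, 68.5], 0], [[2.6, -1.4, 68.5], 0]]'

```text
t: 2.4
position: [0.475, 0.031, 0.2327]
tcp_rot: [[-0.468, -0.884, 0.002], [-0.884, 0.468, 0.0], [-0.001, -0.001, -1.0]]
force: [-0.0, 0.2, 0.0]
finger_gap: 0.0851
grasp_force: 0.0
```

Call:
arm_command --commands '[[[0, 0, 0], 0], [[0, 0, 0], 0], [[0, 0, 0], 0], [[0, 0, 0], 0], [[0, 0, 0], 0], [[0, 0, 0], 0], [[0, 0, 0], 0], [[0, 0, 0], 0], [[0, 0, 0], 0], [[0, 0, 0], 0], [[0, 0, 0], 0], [[0, 0, 0], 0]]' --grip 38 --grip_force 40

```text
t: 3.4
position: [0.4741, 0.031, 0.2323]
tcp_rot: [[-0.468, -0.884, -0.001], [-0.884, 0.468, 0.001], [-0.001, 0.001, -1.0]]
force: [-2.2, 1.7, 6.8]
finger_gap: 0.0389
grasp_force: 36.0
```

Call:
arm_command --commands '[[[0, 0, -2], 0], [[0, 0, -6], 0], [[0, 0, -14], 0], [[0, 0, -24], 0], [[0, 0, -36], 0], [[0, 0, -48], 0], [[0, 0, -56], 0], [[0, 0, -60], 0], [[0, 0, -60], 0], [[0, 0, -60], 0]]'

```text
t: 4.23
position: [0.4746, 0.0308, 0.2918]
tcp_rot: [[-0.469, -0.883, 0.0], [-0.883, 0.469, -0.0], [-0.0, -0.0, -1.0]]
force: [-0.2, -0.1, -1.6]
finger_gap: 0.0386
grasp_force: 35.9
```

```bash
python3 -c "
from h import *
p,d,c=snap('wrist','w2'); goto(NA,.29,Y2);snap('scene','s2')"
```

```text
shift [-144.  -152.9    1.3] turn -0.001 pos [0.4744 0.0307 0.2914] q6 -1.15 gap 0.0385 F [-0.2  0.1 -1.1]
```

View pics/w2.png

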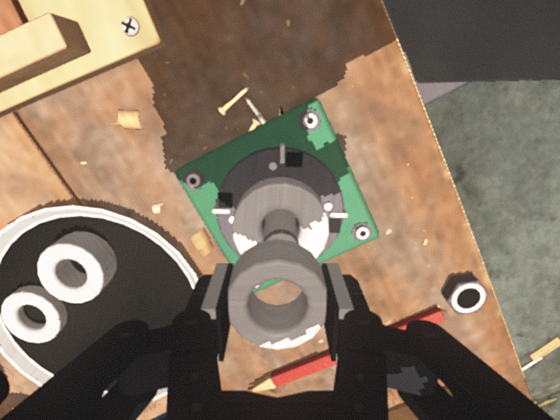

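The collar hangs level between the pads at (278,295). Now to the dish.

Call:
arm_command --commands '[[[-10, -10, 0], 0], [[-28, -30, 0], 0], [[-46, -50, 0], 0], [[-64, -70, 0], 0], [[-82, -88, 0], 0], [[-100, -106, 0], 0], [[-118, -124, 0], 0], [[-132, -140, 0], 0], [[-140, -149, 0], 0], [[-144, -153, 0], 0], [[-144, -153, 20], 0], [[-144, -153, 45], 0], [[-144, -153, 70], 0], [[-144, -153, 90], 0], [[-144, -153, 103], 0], [[-144, -153, 108], 0], [[-144, -153, 108], 0], [[-144, -153, 108], 0]]'

```text
t: 5.83
position: [0.677, 0.0862, 0.184]
tcp_rot: [[-0.469, -0.883, -0.0], [-0.883, 0.469, -0.0], [0.0, 0.0, -1.0]]
force: [0.6, 0.6, -0.5]
finger_gap: 0.0388
grasp_force: 36.0
```

```bash
python3 -c "
from h import *
goto(NA,.1785,Y2)"
```

```text
shift [-0.1  0.1  5.5] turn -0.001 pos [0.677  0.0862 0.184 ] q6 -1.05 gap 0.0388 F [ 0.6  0.6 -0.5]
```

Call:
arm_command --commands '[[[0, 0, 2], 0], [[0, 0, 4], 0], [[0, 0, 5], 0], [[0, 0, 5.7], 0], [[0, 0, 5.7], 0], [[0, 0, 5.7], 0]]'

```text
t: 6.33
position: [0.6774, 0.0863, 0.1785]
tcp_rot: [[-0.468, -0.883, 0.001], [-0.883, 0.468, 0.0], [-0.0, -0.001, -1.0]]
force: [0.5, 0.2, -0.4]
finger_gap: 0.0389
grasp_force: 36.0
```

Call:
arm_command --commands '[[[0, 0, 0], 0], [[0, 0, 0], 0], [[0, 0, 0], 0], [[0, 0, 0], 0], [[0, 0, 0], 0], [[0, 0, 0], 0]]' --grip 60

```text
t: 6.83
position: [0.6772, 0.0863, 0.1781]
tcp_rot: [[-0.468, -0.883, 0.0], [-0.883, 0.468, 0.0], [-0.0, -0.0, -1.0]]
force: [-0.3, 0.6, 0.2]
finger_gap: 0.06
grasp_force: 0.0
```

```bash
python3 -c "
from h import *
goto(S,.29,Y1)"
```

```text
shift [ 141.9  154.4 -111.9] turn 1.57 pos [0.6772 0.0863 0.1781] q6 -1.05 gap 0.06 F [-0.3  0.6  0.2]
```

Call:
arm_command --commands '[[[0, 0, -15], 0], [[0, 0, -45], 0], [[0, 0, -80], 0], [[0, 0, -112], 0.12], [[20, 20, -112], 0.24], [[45, 48, -112], 0.36], [[75, 80, -112], 0.48], [[100, 108, -112], 0.6], [[124, 134, -112], 0.72], [[138, 148, -112], 0.84], [[143.6, 153.6, -112], 0.96], [[143.6, 153.6, -112], 1.08], [[143.6, 153.6, -112], 1.2], [[143.6, 153.6, -112], 1.32], [[143.6, 153.6, -112], 1.44], [[143.6, 153.6, -112], 1.57], [[143.6, 153.6, -112], 1.57], [[143.6, 153.6, -112], 1.57]]' --grip 85

```text
t: 8.33
position: [0.4742, 0.0314, 0.2902]
tcp_rot: [[-0.885, 0.465, 0.0], [0.465, 0.885, 0.0], [-0.0, 0.0, -1.0]]
force: [0.5, -1.2, 0.3]
finger_gap: 0.0849
grasp_force: 0.0
```

Run:
```python
from m import *
p,d,c=snap('top','top3')
p,d,c=snap('wrist','w3'); goto([.4741,.0313],.211,Y1)
P=cloud(c,d); r=np.hypot(P[...,0]-S[0],P[...,1]-S[1])
for z0,rm in((.058,.038),(.094,.014)):
    m=(d>0)&(abs(P[...,2]-z0)<.004)&(r<rm)
    k=max(comps(m,5),key=cv2.contourArea); print(z0,m.sum(),P[m].mean(0).round(4),[np.round(x,4) for x in circ(plane(c,cv2.convexHull(k).reshape(-1,2),z0))])
p,d,c=load('top3'); P=cloud(c,d); r=np.hypot(P[...,0]-NA[0],P[...,1]-NA[1])
m=(d>0)&(P[...,2]>.018)&(r<.04); print(P[m].mean(0),P[m].std(0))
```

```text
shift [ 0.1 -0.2 79.2] turn 0.003 pos [0.4742 0.0314 0.2902] q6 0.42 gap 0.0851 F [ 0.  -0.4  0.3]
0.058 5254 [0.47   0.0337 0.0565] [array([0.4725, 0.0324]), np.float64(0.0294)]
0.094 407 [0.4727 0.0323 0.092 ] [array([0.4717, 0.0327]), np.float64(0.0062)]
[0.67734387 0.08749586 0.02568098] [0.01224886 0.011987   0.00252455]
```

Call:
arm_command --commands '[[[0, 0, 20], 0], [[0, 0, 40], 0], [[0, 0, 60], 0], [[0, 0, 72], 0], [[0, 0, 78], 0], [[0, 0, 80], 0], [[0, 0, 80], 0], [[0, 0, 80], 0]]'

```text
t: 9.1
position: [0.4748, 0.0314, 0.2108]
tcp_rot: [[-0.884, 0.467, 0.001], [0.467, 0.884, -0.0], [-0.001, 0.001, -1.0]]
force: [0.1, -0.1, -0.3]
finger_gap: 0.085
grasp_force: 0.0
```

Call:
arm_command --commands '[[[0, 0, 0], 0], [[0, 0, 0], 0], [[0, 0, 0], 0], [[0, 0, 0], 0], [[0, 0, 0], 0], [[0, 0, 0], 0], [[0, 0, 0], 0], [[0, 0, 0], 0], [[0, 0, 0], 0], [[0, 0, 0], 0]]' --grip 54 --grip_force 40

```text
t: 9.93
position: [0.4747, 0.0315, 0.2114]
tcp_rot: [[-0.884, 0.467, 0.002], [0.467, 0.884, 0.0], [-0.002, 0.001, -1.0]]
force: [-1.0, 0.6, 7.2]
finger_gap: 0.0564
grasp_force: 41.3
```

Call:
arm_command --commands '[[[0, 0, -2], 0], [[0, 0, -6], 0], [[0, 0, -14], 0], [[0, 0, -26], 0], [[0, 0, -40], 0], [[0, 0, -54], 0], [[0, 0, -66], 0], [[0, 0, -74], 0], [[0, 0, -78], 0], [[0, 0, -78], 0], [[0, 0, -78], 0]]'

```text
t: 10.85
position: [0.4741, 0.0314, 0.2879]
tcp_rot: [[-0.884, 0.468, -0.0], [0.468, 0.884, 0.0], [0.0, -0.0, -1.0]]
force: [0.6, 0.6, -2.1]
finger_gap: 0.0568
grasp_force: 44.0
```

```bash
python3 -c "
from h import *
goto(WI,.1755,Y1)"
```

```text
shift [-107.6   97.5  112.3] turn 0.0 pos [0.4741 0.0314 0.2879] q6 0.42 gap 0.0568 F [ 0.6  0.6 -2.1]
```

Call:
arm_command --commands '[[[-8, 7, 0], 0], [[-24, 22, 0], 0], [[-42, 38, 0], 0], [[-60, 54, 0], 0], [[-78, 71, 0], 0], [[-94, 85, 0], 0], [[-104, 94, 0], 0], [[-107.6, 97.5, 5], 0], [[-107.6, 97.5, 25], 0], [[-107.6, 97.5, 50], 0], [[-107.6, 97.5, 75], 0], [[-107.6, 97.5, 95], 0], [[-107.6, 97.5, 105], 0], [[-107.6, 97.5, 109], 0], [[-107.6, 97.5, 111], 0], [[-107.6, 97.5, 112.5], 0], [[-107.6, 97.5, 112.5], 0], [[-107.6, 97.5, 112.5], 0]]'

```text
t: 12.35
position: [0.6157, 0.0673, 0.1769]
tcp_rot: [[-0.884, 0.468, 0.002], [0.468, 0.884, 0.0], [-0.002, 0.001, -1.0]]
force: [0.2, -0.9, -1.8]
finger_gap: 0.0565
grasp_force: 44.0
```

Call:
arm_command --commands '[[[0, 0, 0], 0], [[0, 0, 0], 0], [[0, 0, 0], 0], [[0, 0, 0], 0], [[0, 0, 0], 0], [[0, 0, 0], 0]]' --grip 76

```text
t: 12.85
position: [0.615, 0.0673, 0.1758]
tcp_rot: [[-0.884, 0.468, 0.0], [0.468, 0.884, 0.0], [-0.0, 0.0, -1.0]]
force: [0.5, 0.6, 0.5]
finger_gap: 0.0758
grasp_force: 0.0
```

```bash
python3 -c "
from h import *
goto([.4741,.0314],.29,Y1)"
```

```text
shift [ 107.7  -97.6 -114.3] turn 0.0 pos [0.615  0.0673 0.1758] q6 0.49 gap 0.0758 F [0.5 0.6 0.5]
```

Call:
arm_command --commands '[[[0, 0, -15], 0], [[0, 0, -45], 0], [[0, 0, -80], 0], [[0, 0, -110], 0], [[20, -18, -114], 0], [[45, -41, -114], 0], [[72, -65, -114], 0], [[92, -83, -114], 0], [[104, -94, -114], 0], [[107.7, -97.6, -114], 0], [[107.7, -97.6, -114], 0], [[107.7, -97.6, -114], 0]]' --grip 70

```text
t: 13.85
position: [0.475, 0.0314, 0.29]
tcp_rot: [[-0.884, 0.468, 0.002], [0.468, 0.884, 0.0], [-0.002, 0.001, -1.0]]
force: [0.8, 0.6, -1.1]
finger_gap: 0.07
grasp_force: 0.0
```

Run:
```python
from m import *
p,d,c=snap('top','top4'); goto([.4741,.0314],.199,Y1)
cv2.imwrite('pics/top4c.png',cv2.resize(p[80:290,280:430],None,fx=2.8,fy=2.8,interpolation=2))
P=cloud(c,d)
for n,q in(('na',NA),('wi',WI)):
    r=np.hypot(P[...,0]-q[0],P[...,1]-q[1]); m=(d>0)&(P[...,2]>.018)&(r<.04); print(n,P[m].mean(0),P[m].std(0))
```

```text
shift [ 1.4 -0.8 91. ] turn 0.0 pos [0.4755 0.0315 0.29  ] q6 0.42 gap 0.0699 F [-0.2  0.9  0.3]
na [0.67490199 0.08683356 0.02541875] [0.01488212 0.01209606 0.00260767]
wi [0.61375863 0.06845096 0.02184704] [0.01627632 0.01625832 0.0017704 ]
```

View pics/top4c.png

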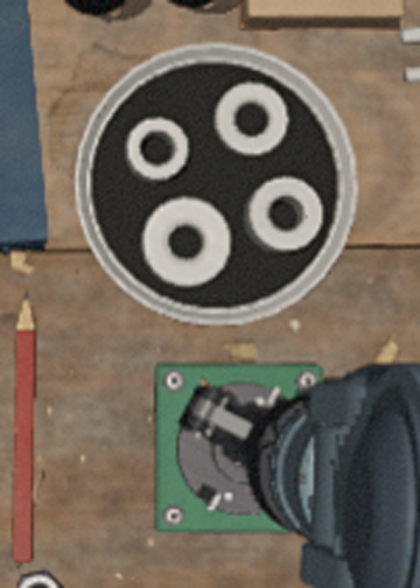

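All four pieces lie flat in the dish: narrow at (157,148), wide at (187,241), and the rings on the right. The groover is next.

Call:
arm_command --commands '[[[0.8, -0.4, 20], 0], [[0.8, -0.4, 45], 0], [[0.8, -0.4, 68], 0], [[0.8, -0.4, 82], 0], [[0.8, -0.4, 88], 0], [[0.8, -0.4, 91], 0], [[0.8, -0.4, 91], 0], [[0.8, -0.4, 91], 0]]'

```text
t: 14.57
position: [0.4742, 0.0314, 0.1993]
tcp_rot: [[-0.884, 0.468, 0.002], [0.468, 0.884, 0.0], [-0.001, 0.001, -1.0]]
force: [-0.6, -0.6, 0.1]
finger_gap: 0.0701
grasp_force: 0.0
```

Call:
arm_command --commands '[[[0, 0, 0], 0], [[0, 0, 0], 0], [[0, 0, 0], 0], [[0, 0, 0], 0], [[0, 0, 0], 0], [[0, 0, 0], 0], [[0, 0, 0], 0], [[0, 0, 0], 0], [[0, 0, 0], 0], [[0, 0, 0], 0]]' --grip 40 --grip_force 50

```text
t: 15.4
position: [0.4739, 0.0315, 0.1999]
tcp_rot: [[-0.884, 0.468, 0.003], [0.468, 0.884, 0.0], [-0.002, 0.002, -1.0]]
force: [-2.2, 1.4, 6.2]
finger_gap: 0.0411
grasp_force: 50.7
```

Call:
arm_command --commands '[[[0, 0, -2], 0], [[0, 0, -5], 0], [[0, 0, -10], 0], [[0, 0, -18], 0], [[0, 0, -28], 0], [[0, 0, -40], 0], [[0, 0, -52], 0], [[0, 0, -64], 0], [[0, 0, -76], 0], [[0, 0, -88], 0], [[0, 0, -96], 0], [[0, 0, -100], 0], [[0, 0, -100], 0], [[0, 0, -100], 0]]'

```text
t: 16.57
position: [0.4729, 0.0314, 0.2984]
tcp_rot: [[-0.884, 0.468, -0.0], [0.468, 0.884, 0.0], [0.0, -0.0, -1.0]]
force: [-0.6, 0.6, -3.3]
finger_gap: 0.0414
grasp_force: 51.9
```

```bash
python3 -c "
from h import *
snap('wrist','w5'); goto(B,.20,Y1)"
```

```text
shift [136.8 269.9  98.1] turn 0.0 pos [0.4728 0.0314 0.298 ] q6 0.42 gap 0.041 F [ 0.6 -0.3 -3.2]
```

View pics/w5.png

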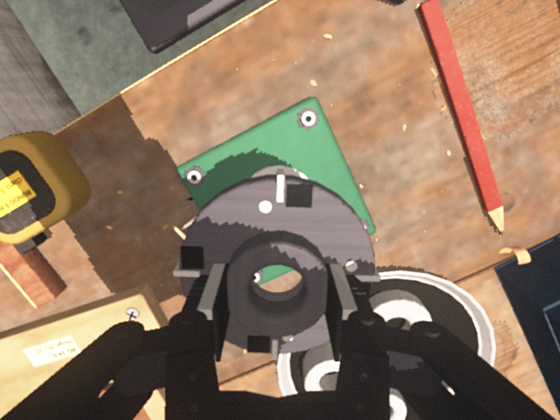

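The groover hangs level, its disc centred at about (278,265). Moving over the box.

Call:
arm_command --commands '[[[4, 8, 0], 0], [[12, 24, 0], 0], [[22, 43, 0], 0], [[33, 64, 0], 0], [[44, 86, 0], 0], [[55, 108, 0], 0], [[66, 130, 0], 0], [[77, 152, 0], 0], [[88, 174, 0], 0], [[99, 196, 0], 0], [[110, 217, 0], 0], [[120, 237, 0], 0], [[128, 252, 5], 0], [[134, 263, 15], 0], [[136.4, 268.4, 30], 0], [[136.4, 268.4, 45], 0], [[136.4, 268.4, 55], 0], [[136.4, 268.4, 60], 0], [[136.4, 268.4, 60], 0], [[136.4, 268.4, 60], 0]]'

```text
t: 18.28
position: [0.4781, 0.3321, 0.2384]
tcp_rot: [[-0.884, 0.468, -0.001], [0.468, 0.884, -0.0], [0.001, -0.001, -1.0]]
force: [0.5, 0.1, -3.3]
finger_gap: 0.0408
grasp_force: 51.9
```

Run:
```python
from m import *
snap('wrist','w6'); goto([.4777,.3325],.1978,Y1)
p,d,c=snap('top','top6');P=cloud(c,d)
cv2.imwrite('pics/top6c.png',cv2.resize(p[190:290,160:260],None,fx=4,fy=4,interpolation=2))
```

```text
shift [ 0.8 -0.2 41.3] turn -0.0 pos [0.4785 0.3323 0.2391] q6 0.99 gap 0.0409 F [-0.6  0.1 -3.2]
```

View pics/w6.png

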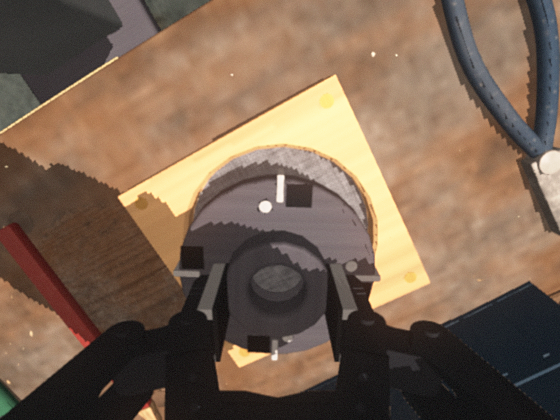

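Run:
```python
from m import *
p,d,c=load('w6')
A=np.array([(195,200),(215,172),(250,151),(285,145),(320,153),(352,178),(370,210),(377,240)])
X=plane(c,A,.026)[:,:2]
from scipy.optimize import least_squares as L
f=lambda X,r:L(lambda q:np.hypot(*(X-q).T)-r,X.mean(0)-[0,0]).x
print('recess',f(X,.052),circ(X))
P=cloud(c,d)
# groover disc top
m=(d>0)&(P[...,2]>.058)&(P[...,2]<.070)&(np.hypot(P[...,0]-.478,P[...,1]-.333)<.06)
print(m.sum(),np.median(P[m][:,2])); z=.0645
k=max(comps(m,50),key=cv2.contourArea).reshape(-1,2); Y=plane(c,k,z)[:,:2]; Y=Y[np.hypot(*(Y-[.478,.333]).T)>.04]; 
R=manip.state()['tcp_rot']
q=L(lambda q:np.hypot(*(Y-q).T)-.045,[.478,.333],loss='soft_l1',f_scale=.001).x; print('groover',q,len(Y))
print('diff in tool',R.T[:2,:2]@(f(X,.052)-q)*1000)
```

```text
recess [0.47790031 0.33427442] (array([0.47724796, 0.33487539]), np.float64(0.05131880092104619))
15239 0.06212671289513602
groover [0.47657204 0.33256927] 373
diff in tool [-0.37508839  2.12864996]
```

Call:
arm_command --commands '[[[0, 1.5, 5], 0], [[0, 1.5, 13], 0], [[0, 1.5, 21], 0], [[0, 1.5, 28], 0], [[0, 1.5, 34], 0], [[0, 1.5, 37], 0], [[0, 1.5, 39.5], 0], [[0, 1.5, 40.5], 0], [[0, 1.5, 40.5], 0], [[0, 1.5, 40.5], 0]]'

```text
t: 19.22
position: [0.4792, 0.3339, 0.1984]
tcp_rot: [[-0.884, 0.468, 0.001], [0.468, 0.884, 0.001], [-0.001, 0.001, -1.0]]
force: [0.2, 0.6, -1.7]
finger_gap: 0.0412
grasp_force: 51.9
```

Call:
arm_command --commands '[[[0, 0, 0], 0], [[0, 0, 0], 0], [[0, 0, 0], 0], [[0, 0, 0], 0], [[0, 0, 0], 0], [[0, 0, 0], 0]]' --grip 62

```text
t: 19.72
position: [0.479, 0.3338, 0.1983]
tcp_rot: [[-0.884, 0.468, 0.0], [0.468, 0.884, 0.0], [-0.0, 0.0, -1.0]]
force: [-0.6, -0.5, -0.5]
finger_gap: 0.0616
grasp_force: 0.0
```

Call:
arm_command --commands '[[[0, 0, -10], 0], [[0, 0, -30], 0], [[0, 0, -60], 0], [[0, 0, -90], 0], [[0, 0, -100], 0], [[0, 0, -100], 0], [[0, 0, -100], 0]]'

```text
t: 20.3
position: [0.4791, 0.3339, 0.2986]
tcp_rot: [[-0.884, 0.468, 0.001], [0.468, 0.884, 0.001], [-0.001, 0.001, -1.0]]
force: [-0.3, 0.9, -0.1]
finger_gap: 0.0621
grasp_force: 0.0
```

Run:
```python
from m import *
p,d,c=snap('wrist','w7'); goto(TH,.30,Y2)
P=cloud(c,d); r=np.hypot(P[...,0]-.478,P[...,1]-.333)
for lo,hi,r0,r1 in((.018,.029,.028,.04),(.034,.044,.013,.023),(.024,.03,.055,.065)):
    m=(d>0)&(P[...,2]>lo)&(P[...,2]<hi)&(r>r0)&(r<r1); X=P[m]; A=np.c_[X[:,:2]-[.478,.333],np.ones(len(X))]; print(len(X),X.mean(0),'plane',np.linalg.lstsq(A,X[:,2],rcond=None)[0])
```

```text
shift [-290.9 -221.2   -2.7] turn -1.57 pos [0.4785 0.3335 0.2973] q6 0.99 gap 0.0621 F [-0.7 -0.1  0.1]
4692 [0.47595581 0.33414298 0.02168296] plane [ 0.0003532  -0.00141382  0.0216853 ]
2151 [0.47736911 0.33463602 0.03646274] plane [ 0.00210722 -0.00282931  0.0364687 ]
5678 [0.47205824 0.33561832 0.02482025] plane [-0.00034567 -0.00027105  0.0248189 ]
```

View pics/w7.png

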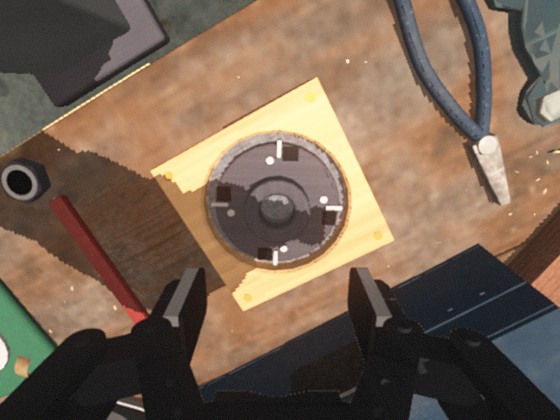

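The groover sits flat in the recess: disc centred at (278,205), disc top 3 mm below the box top as expected. Now the thick ring.

Call:
arm_command --commands '[[[-12, -9, 0], -0.12], [[-37, -28, 0], -0.24], [[-62, -47, 0], -0.36], [[-87, -66, 0], -0.48], [[-112, -85, 0], -0.6], [[-137, -104, 0], -0.72], [[-162, -123, 0], -0.84], [[-187, -142, 0], -0.96], [[-212, -161, 0], -1.08], [[-237, -180, 0], -1.2], [[-262, -199, 0], -1.32], [[-280, -213, 0], -1.44], [[-289, -220, 0], -1.57], [[-291.5, -222.3, 10], -1.57], [[-291.5, -222.3, 20], -1.57], [[-291.5, -222.3, 20], -1.57], [[-291.5, -222.3, 20], -1.57]]' --grip 75

```text
t: 21.77
position: [0.631, 0.0021, 0.2757]
tcp_rot: [[-0.469, -0.883, -0.005], [-0.883, 0.469, 0.001], [0.002, 0.005, -1.0]]
force: [-0.0, -0.2, 0.5]
finger_gap: 0.075
grasp_force: 0.0
```

Run:
```python
from m import *
p,d,c=snap('wrist','w8'); goto([.6322,.0006],.189,Y2)
P=cloud(c,d); r=np.hypot(P[...,0]-.632,P[...,1]-.001)
m=(d>0)&(P[...,2]>.024)&(P[...,2]<.034)&(r<.036)
k=max(comps(m,50),key=cv2.contourArea); print(P[m].mean(0),circ(plane(c,cv2.convexHull(k).reshape(-1,2),.0285)))
```

```text
shift [ 0.9 -1.6 87.8] turn -0.0 pos [0.6315 0.0021 0.2768] q6 -1.18 gap 0.0754 F [-0.1 -0.3 -0.2]
[ 0.63199957 -0.00092933  0.02819424] (array([ 6.32259614e-01, -4.65915873e-04]), np.float64(0.024751570921119567))
```

View pics/w8.png

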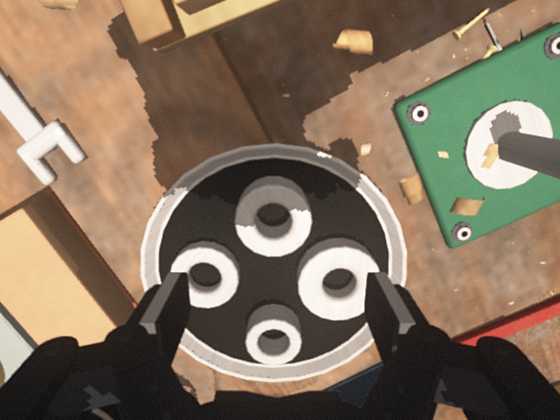

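The wrist view shows the thick ring at (274,216), the thin ring at (205,273), the wide collar at (340,280) and the narrow collar at (272,338). The fingers clear all of them.

Call:
arm_command --commands '[[[0.9, -1.6, 20], 0], [[0.9, -1.6, 45], 0], [[0.9, -1.6, 68], 0], [[0.9, -1.6, 80], 0], [[0.9, -1.6, 86], 0], [[0.9, -1.6, 88.5], 0], [[0.9, -1.6, 88.5], 0], [[0.9, -1.6, 88.5], 0], [[0.9, -1.6, 88.5], 0]]'

```text
t: 22.57
position: [0.6343, -0.0005, 0.1911]
tcp_rot: [[-0.468, -0.884, 0.003], [-0.884, 0.468, -0.0], [-0.001, -0.002, -1.0]]
force: [-0.1, -0.7, 0.3]
finger_gap: 0.075
grasp_force: 0.0
```

Call:
arm_command --commands '[[[0, 0, 0], 0], [[0, 0, 0], 0], [[0, 0, 0], 0], [[0, 0, 0], 0], [[0, 0, 0], 0], [[0, 0, 0], 0], [[0, 0, 0], 0], [[0, 0, 0], 0], [[0, 0, 0], 0], [[0, 0, 0], 0]]' --grip 44 --grip_force 50

```text
t: 23.4
position: [0.6337, -0.0005, 0.1909]
tcp_rot: [[-0.468, -0.884, 0.001], [-0.884, 0.468, 0.0], [-0.001, -0.001, -1.0]]
force: [-2.0, -0.5, 6.1]
finger_gap: 0.0455
grasp_force: 50.1
```

Call:
arm_command --commands '[[[0, 0, -2], 0], [[0, 0, -6], 0], [[0, 0, -14], 0], [[0, 0, -26], 0], [[0, 0, -40], 0], [[0, 0, -56], 0], [[0, 0, -72], 0], [[0, 0, -88], 0], [[0, 0, -102], 0], [[0, 0, -110], 0], [[0, 0, -112], 0], [[0, 0, -112], 0], [[0, 0, -112], 0]]'

```text
t: 24.48
position: [0.6333, -0.0006, 0.3009]
tcp_rot: [[-0.469, -0.883, -0.001], [-0.883, 0.469, 0.0], [0.0, 0.001, -1.0]]
force: [-1.0, 0.4, -1.3]
finger_gap: 0.0453
grasp_force: 51.4
```

```bash
python3 -c "
from h import *
snap('wrist','w9');goto([.4741,.0313],.30,Y2)"
```

```text
shift [ 46.3 155.4   0.8] turn -0.0 pos [ 6.331e-01 -6.000e-04  3.005e-01] q6 -1.18 gap 0.0453 F [ 0.1 -0.1 -2.4]
```

View pics/w9.png

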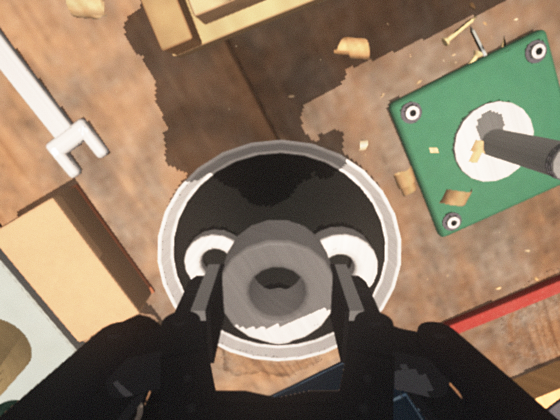

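The thick ring is held level at (277,285). Over to the spindle.

Call:
arm_command --commands '[[[3, 9, 0], 0], [[8, 27, 0], 0], [[14, 47, 0], 0], [[20, 67, 0], 0], [[26, 87, 0], 0], [[32, 107, 0], 0], [[38, 127, 0], 0], [[43, 143, 0], 0], [[45.5, 152, 0], 0], [[46.3, 155.4, 0], 0], [[46.3, 155.4, 5], 0], [[46.3, 155.4, 5], 0], [[46.3, 155.4, 5], 0]]'

```text
t: 25.62
position: [0.4754, 0.0311, 0.2962]
tcp_rot: [[-0.469, -0.883, 0.0], [-0.883, 0.469, 0.0], [-0.0, -0.0, -1.0]]
force: [0.1, -0.2, -1.8]
finger_gap: 0.0454
grasp_force: 51.5
```

Run:
```python
from m import *
goto([.4741,.0313],.2009,Y2); p,d,c=snap('wrist','w10')
P=cloud(c,d); r=np.hypot(P[...,0]-S[0],P[...,1]-S[1])
cv2.imwrite('pics/w10c.png',cv2.resize(p[150:400,150:420],None,fx=2.2,fy=2.2,interpolation=2))
```

```text
shift [ 0.4  1.3 95.3] turn -0.001 pos [0.4754 0.0311 0.2962] q6 -1.15 gap 0.0454 F [ 0.1 -0.2 -1.8]
```

View pics/w10c.png

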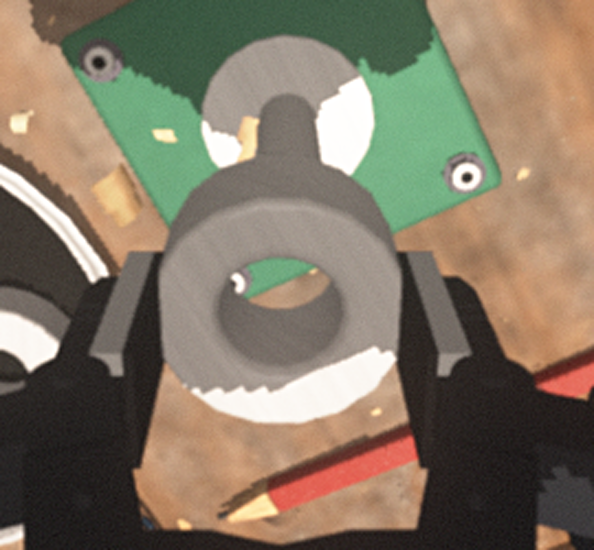

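The spindle shows just right of the ring centre (289 vs 280 in the crop). That agrees with the computed +1.3 mm in y, so I correct and descend.

Call:
arm_command --commands '[[[0.4, 1.4, 0], 0], [[0.4, 1.4, 5], 0], [[0.4, 1.4, 10], 0], [[0.4, 1.4, 14], 0], [[0.4, 1.4, 18], 0], [[0.4, 1.4, 22], 0], [[0.4, 1.4, 26], 0], [[0.4, 1.4, 30], 0], [[0.4, 1.4, 30], 0]]'

```text
t: 26.42
position: [0.4728, 0.0316, 0.2657]
tcp_rot: [[-0.469, -0.883, -0.001], [-0.883, 0.469, 0.0], [0.0, 0.001, -1.0]]
force: [-0.5, 0.3, -2.8]
finger_gap: 0.0456
grasp_force: 51.5
```

Call:
arm_command --commands '[[[0, 0, 6], 0], [[0, 0, 14], 0], [[0, 0, 24], 0], [[0, 0, 34], 0], [[0, 0, 44], 0], [[0, 0, 52], 0], [[0, 0, 58], 0], [[0, 0, 61], 0], [[0, 0, 61], 0], [[0, 0, 61], 0]]'

```text
t: 27.25
position: [0.4732, 0.0316, 0.2057]
tcp_rot: [[-0.468, -0.883, 0.0], [-0.883, 0.468, 0.0], [-0.0, -0.0, -1.0]]
force: [1.0, -0.1, -1.1]
finger_gap: 0.0455
grasp_force: 51.5
```

Call:
arm_command --commands '[[[0, 0, 2], 0], [[0, 0, 3.5], 0], [[0, 0, 4.5], 0], [[0, 0, 4.5], 0], [[0, 0, 4.5], 0]]'

```text
t: 27.67
position: [0.4731, 0.0316, 0.2012]
tcp_rot: [[-0.468, -0.883, 0.0], [-0.883, 0.468, 0.0], [-0.0, -0.0, -1.0]]
force: [-0.7, 0.4, -2.1]
finger_gap: 0.0452
grasp_force: 51.5
```

Call:
arm_command --commands '[[[0, 0, 0], 0], [[0, 0, 0], 0], [[0, 0, 0], 0], [[0, 0, 0], 0], [[0, 0, 0], 0], [[0, 0, 0], 0]]' --grip 70

```text
t: 28.17
position: [0.4732, 0.0316, 0.2012]
tcp_rot: [[-0.468, -0.883, 0.0], [-0.883, 0.468, 0.0], [-0.0, -0.0, -1.0]]
force: [-0.1, 0.4, -0.8]
finger_gap: 0.0701
grasp_force: 0.0
```

Call:
arm_command --commands '[[[0, 0, -10], 0], [[0, 0, -30], 0], [[0, 0, -55], 0], [[0, 0, -80], 0], [[0, 0, -88], 0], [[0, 0, -88], 0], [[0, 0, -88], 0]]'

```text
t: 28.75
position: [0.4732, 0.0316, 0.2889]
tcp_rot: [[-0.468, -0.883, 0.001], [-0.883, 0.468, 0.0], [-0.0, -0.001, -1.0]]
force: [-0.2, -0.5, 0.7]
finger_gap: 0.0697
grasp_force: 0.0
```

Run:
```python
from m import *
goto([.615,.0673],.285,Y1); p,d,c=snap('wrist','w11')
P=cloud(c,d); r=np.hypot(P[...,0]-.4735,P[...,1]-.0306)
m=(d>0)&(r>.013)&(r<.023)&(P[...,2]>.02); X=P[m]; print(len(X),np.percentile(X[:,2],[5,50,95]).round(4))
m=(d>0)&(r>.012)&(r<.035)&(abs(P[...,2]-.0385)<.004);k=max(comps(m,50),key=cv2.contourArea); print(circ(plane(c,cv2.convexHull(k).reshape(-1,2),.0385)))
```

```text
shift [ -98.  -108.5    4. ] turn 1.57 pos [0.4732 0.0316 0.2889] q6 -1.15 gap 0.0697 F [-0.2 -0.5  0.7]
4147 [0.0377 0.187  0.1957]
(array([0.47352424, 0.03035869]), np.float64(0.02471002883359394))
```

Call:
arm_command --commands '[[[-10, -11, 0], 0.12], [[-25, -28, 0], 0.24], [[-42, -46, 0], 0.36], [[-60, -66, 0], 0.48], [[-76, -84, 0], 0.6], [[-90, -100, 0], 0.72], [[-98, -108.5, 0], 0.84], [[-98, -108.5, 0], 0.96], [[-98, -108.5, 0], 1.08], [[-98, -108.5, 0], 1.2], [[-98, -108.5, 0], 1.32], [[-98, -108.5, 0], 1.44], [[-98, -108.5, 4], 1.57], [[-98, -108.5, 4], 1.57], [[-98, -108.5, 4], 1.57]]' --grip 77

```text
t: 30.05
position: [0.6141, 0.0673, 0.283]
tcp_rot: [[-0.885, 0.465, -0.004], [0.465, 0.885, 0.0], [0.003, -0.002, -1.0]]
force: [-0.1, -0.6, -0.0]
finger_gap: 0.0768
grasp_force: 0.0
```

```bash
python3 -c "
from h import *
goto([.615,.0673],.1758,Y1)"
```

```text
shift [ -1.1   0.6 107.2] turn 0.003 pos [0.6141 0.0673 0.283 ] q6 0.49 gap 0.0768 F [-0.1 -0.6 -0. ]
```

Call:
arm_command --commands '[[[-0.5, 0.3, 20], 0.003], [[-0.5, 0.3, 45], 0.003], [[-0.5, 0.3, 70], 0.003], [[-0.5, 0.3, 90], 0.003], [[-0.5, 0.3, 102], 0.003], [[-0.5, 0.3, 107.5], 0.003], [[-0.5, 0.3, 107.5], 0.003], [[-0.5, 0.3, 107.5], 0.003], [[-0.5, 0.3, 107.5], 0.003]]'

```text
t: 30.8
position: [0.6162, 0.0674, 0.1787]
tcp_rot: [[-0.883, 0.47, 0.002], [0.47, 0.883, 0.0], [-0.002, 0.001, -1.0]]
force: [0.3, -0.8, -0.1]
finger_gap: 0.0774
grasp_force: 0.0
```

Call:
arm_command --commands '[[[0, 0, 0], 0], [[0, 0, 0], 0], [[0, 0, 0], 0], [[0, 0, 0], 0], [[0, 0, 0], 0], [[0, 0, 0], 0], [[0, 0, 0], 0], [[0, 0, 0], 0], [[0, 0, 0], 0], [[0, 0, 0], 0]]' --grip 54 --grip_force 45

```text
t: 31.63
position: [0.6162, 0.0673, 0.1795]
tcp_rot: [[-0.883, 0.47, 0.003], [0.47, 0.883, -0.0], [-0.003, 0.001, -1.0]]
force: [-1.1, -0.7, 5.8]
finger_gap: 0.0562
grasp_force: 46.8
```

Call:
arm_command --commands '[[[0, 0, -2], 0], [[0, 0, -6], 0], [[0, 0, -14], 0], [[0, 0, -26], 0], [[0, 0, -40], 0], [[0, 0, -56], 0], [[0, 0, -72], 0], [[0, 0, -88], 0], [[0, 0, -102], 0], [[0, 0, -108], 0], [[0, 0, -110], 0], [[0, 0, -110], 0], [[0, 0, -110], 0]]'

```text
t: 32.72
position: [0.6151, 0.0674, 0.2868]
tcp_rot: [[-0.882, 0.47, -0.001], [0.47, 0.882, 0.0], [0.001, -0.001, -1.0]]
force: [0.6, 0.0, -2.1]
finger_gap: 0.0559
grasp_force: 48.1
```

```bash
python3 -c "
from h import *
goto([.4741,.0315],.28,Y1)"
```

```text
shift [107.6 -98.    7. ] turn -0.003 pos [0.6151 0.0674 0.2868] q6 0.5 gap 0.0559 F [ 0.6  0.  -2.1]
```

Call:
arm_command --commands '[[[8, -7, 0], 0], [[24, -22, 0], 0], [[42, -39, 0], 0], [[60, -55, 0], 0], [[78, -72, 0], 0], [[92, -85, 0], 0], [[102, -94, 0], 0], [[106.2, -98, 0], 0], [[106.2, -98, 0], 0], [[106.2, -98, 4], 0], [[106.2, -98, 4], 0]]'

```text
t: 33.63
position: [0.4764, 0.0309, 0.2829]
tcp_rot: [[-0.882, 0.47, 0.0], [0.47, 0.882, 0.0], [-0.0, 0.0, -1.0]]
force: [0.1, 0.3, -2.0]
finger_gap: 0.0559
grasp_force: 48.2
```

```bash
python3 -c "
from h import *
goto([.4750,.0310],.2155,Y1);p,d,c=snap('wrist','w12')
cv2.imwrite('pics/w12c.png',cv2.resize(p[150:400,150:420],None,fx=2.2,fy=2.2,interpolation=2))"
```

```text
shift [ 1.3 -0.6 67.4] turn -0.003 pos [0.4764 0.0309 0.2829] q6 0.42 gap 0.0559 F [ 0.1  0.3 -2. ]
```

View pics/w12c.png

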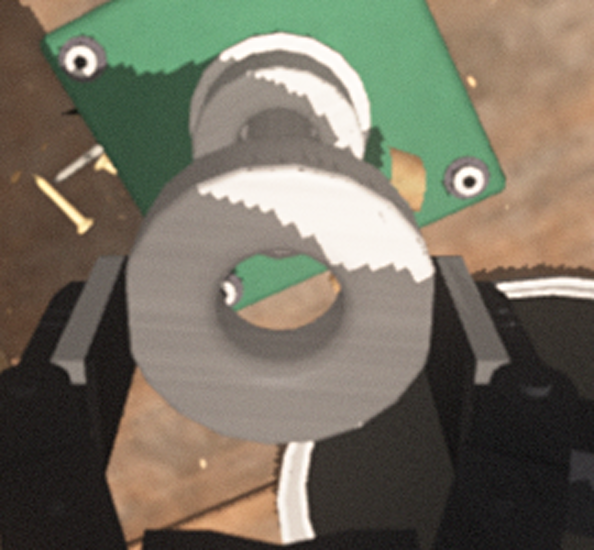

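The collar is level, and the spindle is in line with it (bore at column 280, spindle at 281). Correct about 1 mm and descend.

Call:
arm_command --commands '[[[0.9, -0.4, 2], 0], [[0.9, -0.4, 6], 0], [[0.9, -0.4, 11], 0], [[0.9, -0.4, 15], 0], [[0.9, -0.4, 19], 0], [[0.9, -0.4, 23], 0], [[0.9, -0.4, 28], 0], [[0.9, -0.4, 30], 0], [[0.9, -0.4, 30], 0]]'

```text
t: 34.43
position: [0.4747, 0.0309, 0.2531]
tcp_rot: [[-0.882, 0.47, -0.0], [0.47, 0.882, 0.0], [0.0, 0.0, -1.0]]
force: [0.6, 0.1, -2.3]
finger_gap: 0.0561
grasp_force: 48.2
```

Call:
arm_command --commands '[[[0, 0, 6], 0], [[0, 0, 14], 0], [[0, 0, 22], 0], [[0, 0, 28], 0], [[0, 0, 32], 0], [[0, 0, 34], 0], [[0, 0, 36], 0], [[0, 0, 37], 0], [[0, 0, 37.5], 0], [[0, 0, 37.5], 0]]'

```text
t: 35.27
position: [0.4746, 0.0309, 0.2161]
tcp_rot: [[-0.882, 0.47, -0.0], [0.47, 0.882, 0.0], [0.0, -0.0, -1.0]]
force: [1.0, 0.4, -2.9]
finger_gap: 0.056
grasp_force: 48.2
```

Call:
arm_command --commands '[[[0, 0, 0], 0], [[0, 0, 0], 0], [[0, 0, 0], 0], [[0, 0, 0], 0], [[0, 0, 0], 0], [[0, 0, 0], 0]]' --grip 78

```text
t: 35.77
position: [0.4747, 0.0309, 0.2162]
tcp_rot: [[-0.882, 0.47, 0.0], [0.47, 0.882, 0.0], [-0.0, 0.0, -1.0]]
force: [0.3, -1.3, -0.4]
finger_gap: 0.0781
grasp_force: 0.0
```

Call:
arm_command --commands '[[[0, 0, -10], 0], [[0, 0, -30], 0], [[0, 0, -55], 0], [[0, 0, -70], 0], [[0, 0, -75], 0], [[0, 0, -75], 0], [[0, 0, -75], 0]]'

```text
t: 36.35
position: [0.4745, 0.0309, 0.2906]
tcp_rot: [[-0.882, 0.471, -0.0], [0.471, 0.882, 0.0], [0.0, -0.0, -1.0]]
force: [0.4, -0.3, -0.8]
finger_gap: 0.0777
grasp_force: 0.0
```

Run:
```python
from m import *
goto([.6772,.0863],.285,Y2); p,d,c=snap('wrist','w13')
P=cloud(c,d); r=np.hypot(P[...,0]-.4735,P[...,1]-.0316)
m=(d>0)&(r>.013)&(r<.027)&(P[...,2]>.02)&(P[...,2]<.09); X=P[m]; print(len(X),np.percentile(X[:,2],[5,50,95]).round(4),np.linalg.lstsq(np.c_[X[:,:2]-[.474,.031],np.ones(len(X))],X[:,2],rcond=None)[0])
```

```text
shift [-152.8  144.2    5.6] turn 1.568 pos [0.4745 0.0309 0.2906] q6 0.42 gap 0.0777 F [ 0.4 -0.3 -0.8]
3856 [0.0552 0.0565 0.0575] [0.00161211 0.00167354 0.05641695]
```

Call:
arm_command --commands '[[[-10, 9, 0], -0.12], [[-30, 28, 0], -0.24], [[-52, 49, 0], -0.36], [[-75, 71, 0], -0.48], [[-98, 92, 0], -0.6], [[-120, 113, 0], -0.72], [[-138, 130, 0], -0.84], [[-148, 140, 0], -0.96], [[-152.8, 144.2, 0], -1.08], [[-152.8, 144.2, 0], -1.2], [[-152.8, 144.2, 0], -1.32], [[-152.8, 144.2, 0], -1.44], [[-152.8, 144.2, 5], -1.573], [[-152.8, 144.2, 5], -1.573], [[-152.8, 144.2, 5], -1.573]]' --grip 64

```text
t: 37.65
position: [0.6767, 0.0862, 0.2841]
tcp_rot: [[-0.471, -0.882, -0.004], [-0.882, 0.471, -0.0], [0.002, 0.003, -1.0]]
force: [1.0, 0.4, -0.7]
finger_gap: 0.0642
grasp_force: 0.0
```

```bash
python3 -c "
from h import *
goto([.6772,.0863],.1785,Y2)"
```

```text
shift [ -0.5  -0.7 105.6] turn -0.003 pos [0.6767 0.0862 0.2841] q6 -1.05 gap 0.0642 F [ 1.   0.4 -0.7]
```

Call:
arm_command --commands '[[[0, 0, 20], -0.003], [[0, 0, 45], -0.003], [[0, 0, 70], -0.003], [[0, 0, 90], -0.003], [[0, 0, 102], -0.003], [[0, 0, 107], -0.003], [[0, 0, 107], -0.003], [[0, 0, 107], -0.003], [[0, 0, 107], -0.003]]'

```text
t: 38.4
position: [0.6783, 0.0863, 0.1808]
tcp_rot: [[-0.466, -0.885, 0.003], [-0.885, 0.466, 0.0], [-0.002, -0.003, -1.0]]
force: [0.8, -0.0, 0.6]
finger_gap: 0.0644
grasp_force: 0.0
```

Call:
arm_command --commands '[[[0, 0, 0], 0], [[0, 0, 0], 0], [[0, 0, 0], 0], [[0, 0, 0], 0], [[0, 0, 0], 0], [[0, 0, 0], 0], [[0, 0, 0], 0], [[0, 0, 0], 0], [[0, 0, 0], 0], [[0, 0, 0], 0]]' --grip 37 --grip_force 40

```text
t: 39.23
position: [0.678, 0.0863, 0.1809]
tcp_rot: [[-0.466, -0.885, 0.003], [-0.885, 0.466, 0.0], [-0.001, -0.002, -1.0]]
force: [-0.7, 0.3, 5.8]
finger_gap: 0.0387
grasp_force: 40.0
```

Call:
arm_command --commands '[[[0, 0, -2], 0], [[0, 0, -6], 0], [[0, 0, -14], 0], [[0, 0, -26], 0], [[0, 0, -40], 0], [[0, 0, -56], 0], [[0, 0, -72], 0], [[0, 0, -88], 0], [[0, 0, -102], 0], [[0, 0, -110], 0], [[0, 0, -112], 0], [[0, 0, -112], 0], [[0, 0, -112], 0]]'

```text
t: 40.32
position: [0.6771, 0.0863, 0.2905]
tcp_rot: [[-0.466, -0.885, -0.001], [-0.885, 0.466, 0.0], [0.0, 0.001, -1.0]]
force: [-0.8, 0.3, -2.6]
finger_gap: 0.0386
grasp_force: 40.3
```

```bash
python3 -c "
from h import *
goto([.4741,.0313],.29,Y2)"
```

```text
shift [143.2 154.    0.7] turn 0.002 pos [0.6771 0.0863 0.2905] q6 -1.05 gap 0.0386 F [-0.8  0.3 -2.6]
```

Call:
arm_command --commands '[[[10, 11, 0], 0], [[28, 30, 0], 0], [[47, 50, 0], 0], [[66, 71, 0], 0], [[85, 91, 0], 0], [[104, 112, 0], 0], [[121, 130, 0], 0], [[134, 144, 0], 0], [[141, 151.5, 0], 0], [[143.2, 154, 0], 0], [[143.2, 154, 0], 0], [[143.2, 154, 4], 0], [[143.2, 154, 4], 0]]'

```text
t: 41.4
position: [0.475, 0.0314, 0.2864]
tcp_rot: [[-0.466, -0.885, -0.0], [-0.885, 0.466, 0.0], [-0.0, 0.0, -1.0]]
force: [0.4, -0.6, -1.5]
finger_gap: 0.0386
grasp_force: 40.5
```

```bash
python3 -c "
from h import *
goto([.4742,.0313],.2349,Y2)"
```

```text
shift [ 0.5  0.7 51.5] turn 0.003 pos [0.475  0.0314 0.2864] q6 -1.15 gap 0.0386 F [ 0.4 -0.6 -1.5]
```

Call:
arm_command --commands '[[[0.3, 0.5, 2], 0], [[0.3, 0.5, 7], 0], [[0.3, 0.5, 12], 0], [[0.3, 0.5, 16], 0], [[0.3, 0.5, 20], 0], [[0.3, 0.5, 24], 0], [[0.3, 0.5, 28], 0], [[0.3, 0.5, 32], 0], [[0.3, 0.5, 32], 0]]'

```text
t: 42.15
position: [0.4734, 0.0313, 0.2542]
tcp_rot: [[-0.466, -0.885, -0.001], [-0.885, 0.466, 0.0], [0.0, 0.001, -1.0]]
force: [0.6, 0.4, -1.6]
finger_gap: 0.0385
grasp_force: 40.5
```

Call:
arm_command --commands '[[[0, 0, 4], 0], [[0, 0, 9], 0], [[0, 0, 13], 0], [[0, 0, 16], 0], [[0, 0, 18], 0], [[0, 0, 19], 0], [[0, 0, 19], 0], [[0, 0, 19], 0]]'

```text
t: 42.82
position: [0.4738, 0.0313, 0.2361]
tcp_rot: [[-0.466, -0.885, -0.0], [-0.885, 0.466, 0.0], [-0.0, 0.0, -1.0]]
force: [-0.4, 0.8, -1.1]
finger_gap: 0.0386
grasp_force: 40.5
```

Call:
arm_command --commands '[[[0, 0, 0], 0], [[0, 0, 0], 0], [[0, 0, 0], 0], [[0, 0, 0], 0], [[0, 0, 0], 0], [[0, 0, 0], 0]]' --grip 64

```text
t: 43.32
position: [0.4739, 0.0313, 0.2362]
tcp_rot: [[-0.466, -0.885, 0.0], [-0.885, 0.466, 0.0], [-0.0, -0.0, -1.0]]
force: [0.2, -0.0, -0.8]
finger_gap: 0.0641
grasp_force: 0.0
```

Call:
arm_command --commands '[[[0, 0, -10], 0], [[0, 0, -30], 0], [[0, 0, -55], 0], [[0, 0, -80], 0], [[0, 0, -100], 0], [[0, 0, -100], 0], [[0, 0, -100], 0]]'

```text
t: 43.9
position: [0.4744, 0.0312, 0.3372]
tcp_rot: [[-0.466, -0.885, 0.003], [-0.885, 0.466, -0.0], [-0.001, -0.003, -1.0]]
force: [-0.6, -0.3, 0.1]
finger_gap: 0.0641
grasp_force: 0.0
```

Run:
```python
from m import *
goto([.4741,.0313],.2349,Y2); p,d,c=snap('wrist','w14'); snap('top','top14')
P=cloud(c,d); r=np.hypot(P[...,0]-.4735,P[...,1]-.0306)
for lo,hi,r0,r1 in((.07,.09,.013,.019),(.05,.065,.022,.028)):
    m=(d>0)&(r>r0)&(r<r1)&(P[...,2]>lo)&(P[...,2]<hi); X=P[m]; print(len(X),np.percentile(X[:,2],[5,50,95]).round(4),np.linalg.lstsq(np.c_[X[:,:2]-[.474,.031],np.ones(len(X))],X[:,2],rcond=None)[0].round(4))
```

```text
shift [  0.2   0.6 102.3] turn 0.003 pos [0.4744 0.0312 0.3372] q6 -1.15 gap 0.0641 F [-0.6 -0.3  0.1]
1273 [0.0774 0.0785 0.0795] [-0.0044  0.0015  0.0785]
1155 [0.0555 0.0565 0.0576] [0.0012 0.0019 0.0566]
```

View pics/w14.png

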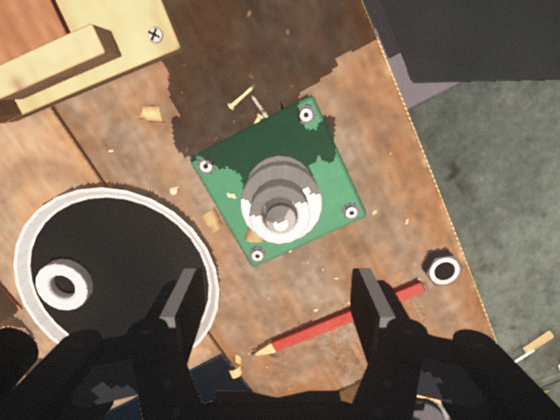

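The stack at (282,200) is complete, level, and at its original height: tops read 78.5 and 56.5 mm, the same as at the start. The thin ring is alone in the dish at (63,285).

```bash
python3 -c "
from workcell import manip
print(manip.job_done())"
```

```text
the job is handed in; nothing more can be done
None
```

The job was handed in at about 44 s of the 138 s allowed. The thick ring, wide collar and narrow collar are back on the spindle at the original stack height, the groover lies flat in the box recess, and the thin ring is still in the dish; the hand-in call returned no verdict.

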